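Pour the small mill balls off and hold the large one back

TASK

Pour the six small white mill balls out of the blue bowl into the tray under its lip, and hold the large brown one back in the bowl. Take the wooden float by its grip, lay its board flat across the bowl's rim so that the pouring side is blocked except for a gap about three fingers wide at the lip, and, keeping it flat on the rim, press the bowl over with it until all the small balls have run out through the gap. Then let the bowl come back level and lay the float flat on the bench, without knocking the mug, the jar or the tool pot.

Things in the scene. Friction and masses are not known exactly. Their poses are not given: they have to be found in the camera images.
- float_grip (a point): Wooden float: pale flat board 100 x 260 x 8 mm with a dark grip bar on the middle of its back (22 wide, 110 long, 42 mm tall; top 50 mm above the underside), 0.2 kg, lying board down left or right of the stand. Point: centre of the bar, 29 mm above the underside. x runs across bar and board (22, 100 mm), y along both (110, 260 mm), z up out of the back. Same both ways round.
- float: The same wooden float; its origin is the centre of the board's underside, axes as for float_grip. It must lie flat on the bench at the end.
- tip_axis (a point): Fixed grey steel stand carrying the bowl on two trunnion pins between uprights (inner faces 145 mm either side of this point, eyes reaching 8 mm above it, below the rim plane). Point: middle of the tipping axis, 165 mm above the bench. Its y runs along the tipping axis, x is level and points away from the pouring side (the lip tips towards -x and down), z up.
- bowl (a joint): Tipping angle of the bowl in rad: 0 level (lower stop), 0.84 (48 degrees) fully tipped at the upper stop. It swings easily about tip_axis and its own weight brings it back to level; tipping it takes a few newtons on the rim's pouring side. The balls run out from about 0.6 on.
- lip (a point): Top of the outer edge of the bowl's rim at the middle of the pouring side: 122 mm from the tipping axis along the bowl's -x and 10 mm above it. Moves with the bowl.
- bowl_mid (a point): Blue bowl, flat orange rim 244 mm across, hung in a steel trunnion ring. Point: on its centre line, 20 mm below the rim plane; moves with it. The rim plane is 10 mm above the tipping axis. Inside, a floor 74 mm across lies 39 mm below the rim; the wall flares up from it. A straight edge on the rim 45 mm or more from the lip lets the small balls pass; up to 70 mm it holds the large one back.
- tray: Open blue tray with a soft lining, fixed, 170 (x) x 250 (y) x 45 mm high, walls and floor 5 mm; it stands on the bench under the lip, its centre about 136 mm from the tipping axis on the pouring side. Origin: centre of its underside.
- small0_center (a point): Centre of a small white ball, 15 mm across, 11 g, in the bowl.
- small1_center (a point): Centre of a small white ball, 15 mm across, 11 g, in the bowl.
- small2_center (a point): Centre of a small white ball, 15 mm across, 11 g, in the bowl.
- small3_center (a point): Centre of a small white ball, 15 mm across, 11 g, in the bowl.
- small4_center (a point): Centre of a small white ball, 15 mm across, 11 g, in the bowl.
- small5_center (a point): Centre of a small white ball, 15 mm across, 11 g, in the bowl.
- large_center (a point): Centre of the large brown ball, 36 mm across, 60 g, in the bowl.
- mug_mid (a point): Bystander: bisque mug, 84 mm across and 95 mm tall, on the bench opposite the float; this point is half-way up it.
- jar_mid (a point): Bystander: glaze jar, 72 mm across and 100 mm tall, beyond the stand; this point is half-way up it.
- toolpot_mid (a point): Bystander: brown clay pot, 80 mm across and 100 mm tall, with wooden tools standing up to 210 mm out of it, beyond the stand; this point is half-way up the pot.
Things that resemble listed ones, but are neither listed nor needed, are in the scene too. What is meant by the part that bears large_center is not yellow, and is the larger of those in its own colour.

How it is judged:
By the outcome, as a careful person would: the job done as asked, in the order asked, and still so for the second after the job is handed in, with the robot touching nothing.
It also fails if it takes over 72 s, if anything falls off the work surface, if the arm or the gripper's body presses on something with over 40 N, if the wrist force passes 120 N, or if a joint passes its speed limit or range.

ROBOT

A 7-joint arm with a two-finger parallel gripper is mounted at the origin on the work surface. World frame = base frame: x ahead of the robot, y to its left, z up, the work surface at z = 0. Lengths are in m, angles in rad, forces in N, time in s.
With the tool pointing down it reaches from about 0.425 to 0.875 m from the base axis. Payload 8.4 kg.
Tool frame: the origin (TCP) lies midway between the tips of the shut fingers; the grasp point (between the pads) lies 19 mm behind it (ctrl.grip_depth is the distance from the TCP to the grasp point, in m); z points along the fingers, y is the line along which they close (so a half turn about z gives the same grasp; the last joint's range is limited). The gripper opens to 85 mm and grips with 20 to 120 N. Pads are 22 mm wide; open, the fingers measure 114 mm over their backs; the gripper's body (76 mm by 85 mm) begins 54 mm behind the grasp point. The pads swing forward as they close: fully open they stand 13 mm farther back than shut.
Start: joints at [1.246, 0.333, 0.04, 1.465, -0.013, 1.343, -0.059], TCP at [0.146, -0.633, 0.231] pointing down, gripper open.
Joint ranges: [-2.58, 2.58], [-0.38, 2.09], [-1.3, 1.39], [0.25, 2.4], [-1.5, 4.64], [0.08, 2.09], [-2.65, 2.65]. Speed limits (rad/s): [2.22, 2.22, 2.79, 2.79, 3.14, 3.14, 3.14].

INTERFACE

Orientations are given as a 3x3 rotation matrix whose columns are the frame's x, y, z axes.
In Python, from cell import ctrl gives the robot as it stands.
- The arm moves only by the tool play_rows, never from a script. Its arguments are lists of equal length, an entry for each row: "dp": the shift along the world's x, y, z each as a share of 5 cm, from -1 to 1, a list of three; "turn": the turn about the world's z as a share of 8 degrees, from -1 to 1. In form: {"dp": [[dx, dy, dz], ...], "turn": [turn, ...]}. A call has exactly 8 rows; each row shifts and turns the commanded pose from where the row before left it; what a row does not reach is not made up. A row lasts 1/8 s, in which the tool goes at most 62.5 mm and 10.7 degrees, less where a joint would pass 70% of its speed; a pose out of reach is approached as far as the arm can. A call with a number of a shift or a turn outside -1 to 1 is refused whole. A call with a gripper value outside its range is refused whole. "fingers" is the finger opening in mm, from 0 to 85.4, set as the call begins (left out, the last holds). The fingers move at their own pace and stop on an object; the grip force is fixed at half the most. Time passes only in rows, so rows that do not move let the fingers close, or fill a call up. It gives the time, the measured TCP pose, the force, the opening and the grip force at its end, in the units of the state.
- ctrl.get_state(): the state, without advancing time (a new reading comes with each control period).
- ctrl.grab_frame(name): name is "scene" or "top" or "wrist"; returns the picture (420x560x3 uint8, red, green, blue); there is no depth.
- ctrl.camera_params(name): a dict with "vfov" (degrees; the focal length in pixels is half the picture's height over the tangent of half this angle, whatever the lens; pixels are square), "cx", "cy" (the principal point, pixels), "rvec" (rotation vector, rad) and "tvec" (3), from world to camera coordinates, as OpenCV has them; the wrist camera has in their place "mount" (4x4, takes a point from camera to tool coordinates, whose origin is the TCP and whose axes are the flange's). Camera axes: x right, y down, z forward; pixel columns grow to the right and rows downward; lengths in m; the calibration is good to about 2 mm. A picture is of the moment at which its call begins: read the wrist's pose just before it. camera_params takes no time and is no camera call.
- ctrl.finish_job(): hands the job in; it is judged then, once.
The state is a dict: "time": time; "joints": joint angles; "qd": joint speeds; "joint_efforts": joint torques, N m; "eef_pos": TCP position; "eef_rot": TCP orientation; "force": force on the tool from outside, world axes, zero at the start; "wrist_torque": the same for the moment, N m; "finger_gap": opening from 0.0 (shut) to 1.0 (fully open); "gripper_force": force on a finger pad.
Only numpy, scipy, OpenCV 4.12 (cv2) and the standard library are available. Lean on these libraries where they do the work, as an engineer would, in place of code of your own. Each camera call takes 0.05 s, during which the arm holds its last target. There are 200 camera calls.

## Working session

There is one attempt and no reset: what is moved stays moved. The work goes in short steps, Python scripts to look and compute and a tool call to move; the robot and the scene stay as the last step left them, time stands still between calls to the robot, and variables do not carry over. Pictures are saved under pics/ and viewed, at most 10 in all, crops included, and the job is handed in when it is done.

Besides the shell and the picture viewer there is one more tool, called as name([rows], argument=value, ...), one row to a line, values as JSON. play_rows: Moves the arm, as the interface text tells. Its arguments: {"type":"object","properties":{"dp":{"type":"array"},"turn":{"type":"array"},"fingers":{"type":"number"}},"required":["dp","turn"]}

```bash
mkdir -p pics; ls
python3 - <<'E'
from cell import ctrl
import cv2,numpy as np
for n in("scene","top"):
    im=ctrl.grab_frame(n); cv2.imwrite(f"pics/{n}0.png",im[:,:,::-1]); p=ctrl.camera_params(n); print(n,p)
print(ctrl.camera_params("wrist"),ctrl.grip_depth); print(ctrl.get_state())
E
```

```text
pics
scene {'vfov': 49.703837934773816, 'cx': 279.3713477224213, 'cy': 214.1944482550102, 'rvec': array([ 1.31234102,  2.33343204, -0.82638131]), 'tvec': array([ 0.31372116, -0.30960005,  1.35859427])}
top {'vfov': 48.38102704224371, 'cx': 283.7513378567277, 'cy': 212.85996932702164, 'rvec': array([ 2.02610649, -2.18614245,  0.23279212]), 'tvec': array([0.02920892, 0.60185807, 1.2079363 ])}
{'vfov': 71.3486987800763, 'cx': 281.8743698972085, 'cy': 210.63393561187067, 'mount': array([[ 7.78398091e-04, -9.65168692e-01, -2.61627198e-01,
         6.72910711e-02],
       [ 9.99999680e-01,  7.99617996e-04,  2.53474663e-05,
         7.29762070e-04],
       [ 1.84737235e-04, -2.61627134e-01,  9.65169005e-01,
        -1.42713557e-01],
       [ 0.00000000e+00,  0.00000000e+00,  0.00000000e+00,
         1.00000000e+00]])} 0.0187
{'time': 0.1, 'joints': array([ 1.24583996,  0.3338018 ,  0.03985373,  1.46617724, -0.01341129,
        1.34329955, -0.05849414]), 'qd': array([ 0.00055259, -0.00090909, -0.00094001, -0.00299463, -0.00036553,
       -0.00062927, -0.00037526]), 'joint_efforts': array([ 4.93155167e-03, -6.60014105e+01,  1.37120951e+00, -4.06474400e+01,
        1.72331493e-02,  8.97247373e-03,  1.62665623e-05]), 'eef_pos': array([ 0.145398  , -0.63310864,  0.23053752]), 'eef_rot': array([[ 9.74623659e-01,  2.23849437e-01, -3.91660339e-04],
       [ 2.23849766e-01, -9.74622706e-01,  1.36520506e-03],
       [-7.61206752e-05, -1.41823423e-03, -9.99998991e-01]]), 'force': array([0.11471201, 0.56062887, 0.4545127 ]), 'wrist_torque': array([-0.05619244,  0.0210248 , -0.0220014 ]), 'gripper_force': 0.0, 'finger_gap': 0.9994534703870045}
```

View pics/top0.png

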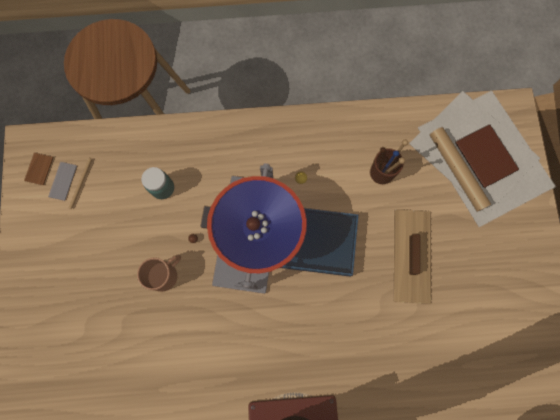

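View pics/scene0.png

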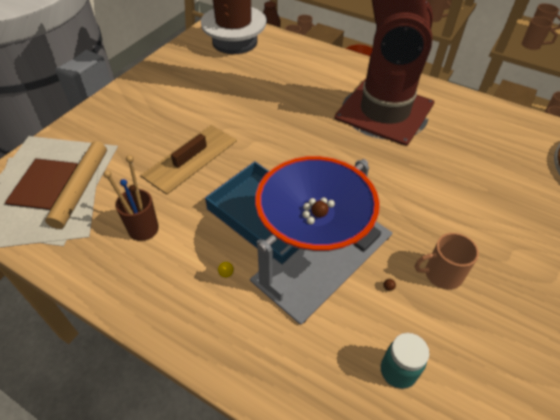

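Pictures show: the float at top px (413,256), its dark bar at (414,254); bowl rim centred at (258,225); tray at (320,241); mug (156,274); jar (157,183); tool pot (386,166). 
Candidates for the float: the pale board with bar (413,256) matches. The rolling pin with a brown slab (470,165) and the grey and brown plates at left (40,168), (62,181) do not. 
Candidates for the large ball: the brown ball in the bowl (253,224). The brown one on the bench (193,238) is smaller and the yellow one (301,177) is excluded.

```bash
cat > h.py <<'E'
import numpy as np,cv2
from cell import ctrl
def cam(n):
    p=ctrl.camera_params(n); f=210/np.tan(np.radians(p["vfov"])/2)
    K=np.array([[f,0,p["cx"]],[0,f,p["cy"]],[0,0,1]])
    if "mount" in p:
        s=ctrl.get_state(); T=np.eye(4);T[:3,:3]=s["eef_rot"];T[:3,3]=s["eef_pos"]
        T=T@p["mount"]; return K,T[:3,:3].T,-T[:3,:3].T@T[:3,3]
    return K,cv2.Rodrigues(p["rvec"])[0],p["tvec"]
def onz(c,uv,z):
    K,R,t=c; uv=np.atleast_2d(np.array(uv,float)); C=-R.T@t
    d=(R.T@np.linalg.inv(K)@np.c_[uv,np.ones(len(uv))].T).T
    return (C+d*((z-C[2])/d[:,2])[:,None])[:,:2]
def pix(c,P):
    K,R,t=c; return cv2.projectPoints(np.atleast_2d(np.array(P,float)),cv2.Rodrigues(R)[0],np.array(t,float),K,None)[0][:,0]
def circ(p):
    a=np.linalg.lstsq(np.c_[2*p,np.ones(len(p))],(p**2).sum(1),rcond=None)[0]
    return a[:2],np.sqrt(a[2]+a[:2]@a[:2])
E
python3 - <<'E'
from h import *
for n in("top","scene"):
    im=cv2.imread(f"pics/{n}0.png"); c=cam(n)
    b,g,r=[im[:,:,i].astype(int) for i in range(3)]
    m=((r>140)&(g<90)&(b<80)).astype(np.uint8)
    k,l,st,_=cv2.connectedComponentsWithStats(m); 
    i=1+np.argmax(st[1:,4]); 
    cs=max(cv2.findContours((l==i).astype(np.uint8),cv2.RETR_EXTERNAL,cv2.CHAIN_APPROX_NONE)[0],key=len)[:,0]
    cs=cv2.convexHull(cs)[:,0]
    print(n,st[i],"rim",circ(onz(c,cs,.175)))
c=cam("top")
print("float",onz(c,[(397,210),(431,211),(430,302),(394,301)],.008),"bar",onz(c,[(414,235),(414,274)],.05))
print("pins",onz(c,[(266,170),(249,283)],.168),"tray",onz(c,[(303,209),(357,213),(353,274),(284,268)],.045))
print("others",onz(c,[(156,274),(153,175),(386,155)],.09), "base",onz(c,[(293,410)],0))
im=cv2.imread("pics/top0.png")[120:320,170:450]; cv2.imwrite("pics/crop.png",cv2.resize(im,None,fx=2.8,fy=2.8,interpolation=3))
E
```

```text
top [207 176  99  97 907] rim (array([0.55759222, 0.05489508]), np.float64(0.12153530411963229))
scene [ 256  157  123   93 1504] rim (array([0.5569904 , 0.05517486]), np.float64(0.12250699678067756))
float [[ 0.59871636 -0.33974128]
 [ 0.58841201 -0.43579989]
 [ 0.33590974 -0.39667995]
 [ 0.34598425 -0.29910294]] bar [[ 0.51701361 -0.36612047]
 [ 0.41196447 -0.35182283]]
pins [[0.69498381 0.02133138]
 [0.41276736 0.08157265]] tray [[ 0.61377661 -0.07084627]
 [ 0.5910203  -0.21886198]
 [ 0.42471029 -0.18983743]
 [ 0.45484955 -0.00596563]]
others [[ 0.46003964  0.32723688]
 [ 0.72959941  0.33100267]
 [ 0.73761511 -0.30817055]] base [[ 0.08674012 -0.00159158]]
```

View pics/crop.png

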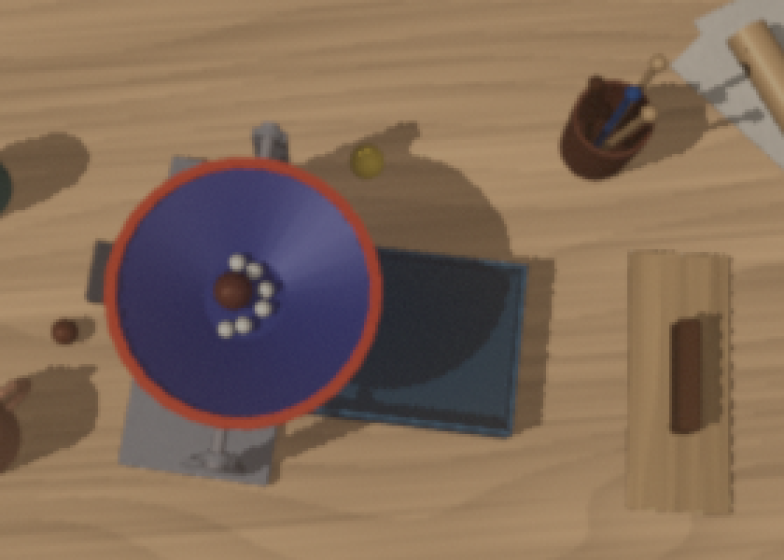

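The crop confirms the choices: six white balls around a large brown one in the bowl, at crop (232,290), and the float with its dark bar at crop (687,375). Moving over the float.

play_rows([
  [0.8,0.68,0],
  [0.8,0.68,0],
  [0.8,0.68,0],
  [0.8,0.68,0],
  [0.8,0.68,0],
  [0.8,0.68,0],
  [0.8,0.68,0],
  [0.8,0.66,0],
], turn=[-0.4,-0.4,-0.4,-0.4,-0.4,-0.4,-0.28,0], fingers=85)

```text
time: 1.1
eef_pos: [0.4665, -0.3611, 0.2311]
eef_rot: [[0.989, -0.149, -0.0], [-0.149, -0.989, 0.0], [-0.0, -0.0, -1.0]]
force: [-0.4, -0.1, 1.1]
finger_gap: 0.994
gripper_force: 0.0
```

Run:
```python
from h import *
s=ctrl.get_state();print(s["eef_pos"],s["eef_rot"][:,0],s["qd"].max(),s["joints"])
im=ctrl.grab_frame("wrist");cv2.imwrite("pics/w1.png",im[:,:,::-1])
c=cam("wrist")
print(pix(c,[[.465,-.362,.05]]))
```

```text
[ 0.46645353 -0.36112462  0.23105804] [ 9.88902223e-01 -1.48567320e-01 -3.80746745e-04] 0.170395589213959 [ 0.73157723  0.22106031 -0.17399873  1.60922169  0.03923879  1.31515011
 -1.16812799]
[[289.92041084 199.17959886]]
```

View pics/w1.png

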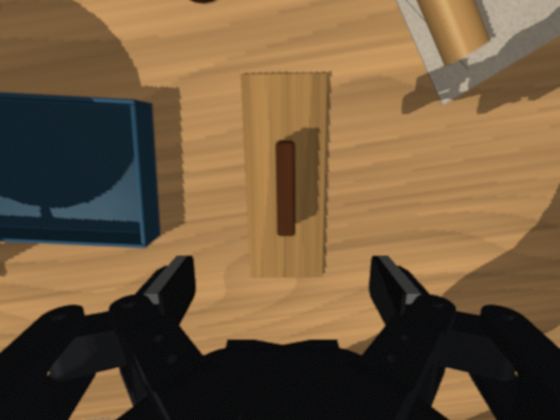

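The wrist picture shows the bar's top as a dark strip from (286,141) to (286,235) on the pale board (242–330, 72–277), with the tray at the left.

Run:
```python
from h import *
c=cam("wrist")
b=onz(c,[(277,141),(294,141),(277,235),(295,235)],.05); print("bar",b.mean(0),b)
f=onz(c,[(242,73),(330,72),(325,277),(251,277)],.008); print("board",f.mean(0),f)
d=f[[0,1]].mean(0)-f[[2,3]].mean(0); print(np.degrees(np.arctan2(d[1],d[0])))
d=b[[0,1]].mean(0)-b[[2,3]].mean(0); print(np.degrees(np.arctan2(d[1],d[0])))
for a in ([(2,94),(134,101)],[(135,101),(142,246)],[(0,240),(142,246)]):
    e=onz(c,a,.045);d=e[1]-e[0];print("tray",e,np.degrees(np.arctan2(d[1],d[0])))
```

```text
bar [ 0.47614535 -0.35876015] [[ 0.53059019 -0.35667598]
 [ 0.52805079 -0.37481049]
 [ 0.42441804 -0.34132545]
 [ 0.42152238 -0.36222868]]
board [ 0.47531564 -0.36065801] [[ 0.61040942 -0.3266706 ]
 [ 0.59734191 -0.42692068]
 [ 0.33979297 -0.39506047]
 [ 0.35371826 -0.29398029]]
-7.1546896620886775
-7.481405864421136
tray [[ 0.61849132 -0.07601083]
 [ 0.59229852 -0.21238882]] -100.87185843296754
tray [[ 0.59215069 -0.21344029]
 [ 0.43108119 -0.17769329]] 167.48686199027682
tray [[ 0.46203011 -0.01028947]
 [ 0.43108119 -0.17769329]] -100.4743401246912
```

play_rows([
  [0.12,0.04,-0.8],
  [0,0,-0.8],
  [0,0,-0.8],
  [0,0,-0.8],
  [0,0,-0.8],
  [0,0,-0.2],
  [0,0,-0.1],
  [0,0,0],
], turn=[0.15,0,0,0,0,0,0,0])

```text
time: 2.15
eef_pos: [0.4722, -0.361, 0.0175]
eef_rot: [[0.992, -0.127, 0.001], [-0.127, -0.992, -0.001], [0.001, 0.001, -1.0]]
force: [0.1, 0.3, -0.9]
finger_gap: 0.996
gripper_force: 0.0
```

play_rows([
  [0,0,0],
  [0,0,0],
  [0,0,0],
  [0,0,0],
  [0,0,0],
  [0,0,0],
  [0,0,0],
  [0,0,0],
], turn=[0,0,0,0,0,0,0,0], fingers=0)

```text
time: 3.15
eef_pos: [0.4718, -0.3611, 0.017]
eef_rot: [[0.992, -0.128, 0.001], [-0.128, -0.992, -0.001], [0.001, 0.001, -1.0]]
force: [0.1, -1.4, 5.9]
finger_gap: 0.245
gripper_force: 60.2
```

play_rows([
  [0,0,0.5],
  [0,0,1],
  [0,0,1],
  [0,0,1],
  [0,0,1],
  [0,0,0.5],
  [0.1,0.5,0],
  [0.1,0.5,0],
], turn=[0,0,0,0,0,0,0,0])

```text
time: 4.15
eef_pos: [0.4813, -0.3097, 0.2659]
eef_rot: [[0.992, -0.128, -0.001], [-0.128, -0.992, 0.001], [-0.001, -0.001, -1.0]]
force: [0.4, 0.7, -2.4]
finger_gap: 0.246
gripper_force: 59.3
```

play_rows([
  [0.2,1,0],
  [0.2,1,0],
  [0.2,1,0],
  [0.2,1,0],
  [0.2,1,0],
  [0.2,1,0],
  [0.2,0.8,0],
  [0,0.1,0],
], turn=[-0.1,-0.1,-0.1,-0.1,-0.06,0,0,0])

```text
time: 5.15
eef_pos: [0.5511, 0.0386, 0.2656]
eef_rot: [[0.983, -0.185, -0.001], [-0.185, -0.983, 0.002], [-0.002, -0.001, -1.0]]
force: [1.1, -0.4, -2.1]
finger_gap: 0.249
gripper_force: 59.2
```

Run:
```python
from h import *
s=ctrl.get_state();print(s["eef_pos"],s["eef_rot"],s["force"],s["joints"])
im=ctrl.grab_frame("top");cv2.imwrite("pics/t2.png",cv2.resize(im[120:330,150:430,::-1],None,fx=2.8,fy=2.8,interpolation=3))
```

```text
[0.55109669 0.0386389  0.26564496] [[ 0.98275697 -0.18489743 -0.00129835]
 [-0.18489523 -0.98275685  0.00164879]
 [-0.00158082 -0.0013803  -0.9999978 ]] [ 1.08185505 -0.40867928 -2.07883807] [ 0.28567441  0.15319019 -0.48434919  1.63194901  0.07059067  1.37527862
 -1.96440291]
```

View pics/t2.png

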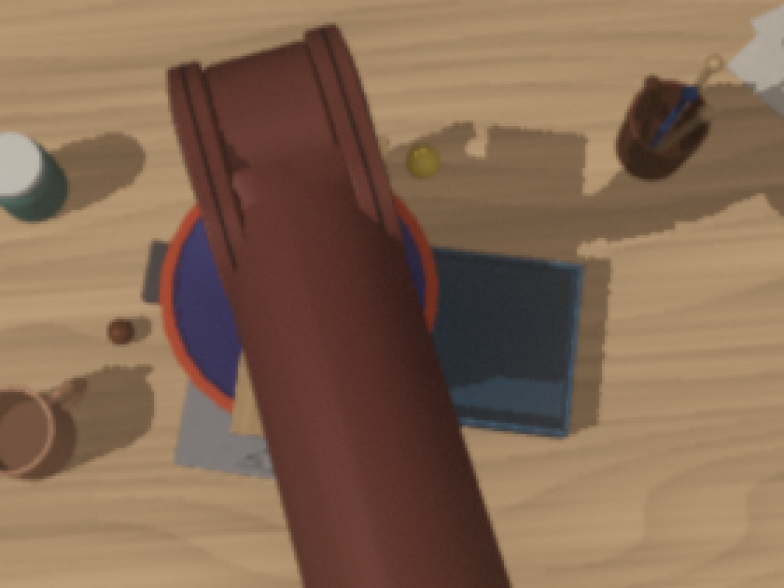

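The top view is mostly hidden by the arm; the board end shows at (240,400), over the rim. Lowering onto the rim.

play_rows([
  [0.04,-0.06,-0.4],
  [0,0,-0.4],
  [0,0,-0.3],
  [0,0,-0.2],
  [0,0,-0.06],
  [0,0,0],
  [0,0,0],
  [0,0,0],
], turn=[-0.04,0,0,0,0,0,0,0])

```text
time: 6.2
eef_pos: [0.5537, 0.0316, 0.1987]
eef_rot: [[0.981, -0.196, 0.001], [-0.196, -0.981, 0.0], [0.001, -0.0, -1.0]]
force: [0.9, 0.6, -2.3]
finger_gap: 0.247
gripper_force: 59.3
```

Run:
```python
from h import *
im=ctrl.grab_frame("scene");cv2.imwrite("pics/s2.png",cv2.resize(im[100:330,150:440,::-1],None,fx=2.6,fy=2.6,interpolation=3))
print(ctrl.get_state()["eef_pos"])
```

```text
[0.55367079 0.03154776 0.19865616]
```

View pics/s2.png

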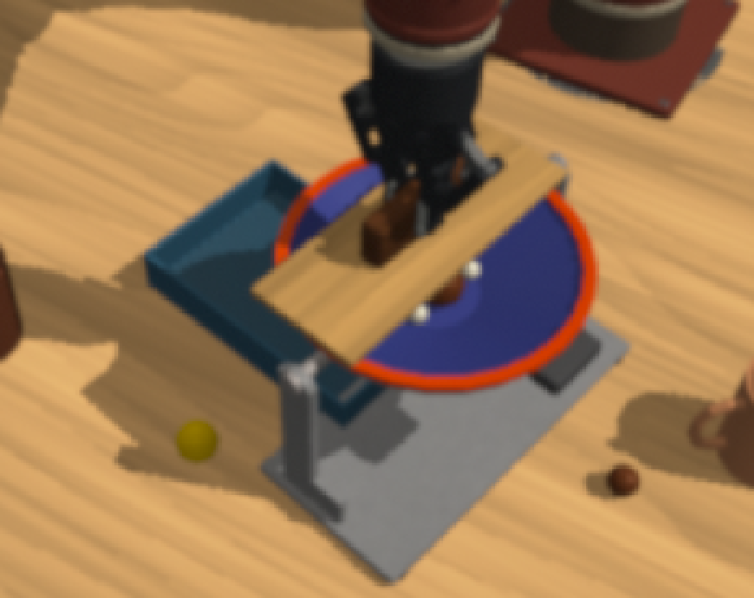

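The scene crop shows the board held just above the rim across the pouring side. Its corners are at crop (254,291) and (348,362), and the balls are visible behind it.

Run:
```python
from h import *
c=cam("scene")
q=onz(c,np.array([(254,291),(348,362),(567,177)])/2.6+[150,100],.190)
p=np.array([-.191,-.982]);u=np.array([.982,-.191])
for a in q: d=a-[.557,.055]; print(a,"pour",d@p,"axis",d@u)
t=np.array([.5537,.0316])-[.557,.055];print(t@p,t@u)
```

```text
[ 0.66733862 -0.03589126] pour 0.06818054131976345 axis 0.12571275705367876
[0.68652664 0.05520449] pour -0.02494039474584646 axis 0.12715610058227553
[0.43958478 0.11065937] pour -0.03223119786289789 axis -0.12593268957626674
0.02360910000000001 0.0012287999999999204
```

play_rows([
  [0,0.06,0],
  [0,0,-0.06],
  [0,0,-0.04],
  [0,0,-0.03],
  [0,0,0],
  [0,0,0],
  [0,0,0],
  [0,0,0],
], turn=[0,0,0,0,0,0,0,0])

```text
time: 7.25
eef_pos: [0.5536, 0.0345, 0.192]
eef_rot: [[0.981, -0.196, 0.0], [-0.196, -0.981, 0.0], [0.0, -0.0, -1.0]]
force: [-0.3, 0.0, 1.3]
finger_gap: 0.252
gripper_force: 59.8
```

play_rows([
  [0,0,0],
  [0,0,0],
  [0,0,0],
  [0,0,0.2],
  [0,0,0.3],
  [0,0,0.5],
  [0,0,0.6],
  [0,0,0],
], turn=[0,0,0,0,0,0,0,0], fingers=60)

```text
time: 8.25
eef_pos: [0.5549, 0.0349, 0.2754]
eef_rot: [[0.981, -0.196, 0.005], [-0.196, -0.981, 0.0], [0.005, -0.001, -1.0]]
force: [-0.8, -0.4, -0.1]
finger_gap: 0.701
gripper_force: 0.0
```

play_rows([
  [0,0,0],
  [0,0,0],
  [0,0,0],
  [0,0,0],
  [0,0,0],
  [0,0,0],
  [0,0,0],
  [0,0,0],
], turn=[1,1,1,1,1,1,1,1], fingers=0)

```text
time: 9.25
eef_pos: [0.5534, 0.0345, 0.2718]
eef_rot: [[0.602, 0.798, -0.0], [0.798, -0.602, -0.0], [-0.0, -0.0, -1.0]]
force: [-0.3, 0.0, -0.5]
finger_gap: -0.001
gripper_force: 0.0
```

play_rows([
  [-0.03,-0.13,0],
  [-0.03,-0.13,0],
  [-0.03,-0.13,0],
  [-0.02,-0.13,0],
  [0,0,0],
  [0,0,0],
  [0,0,0],
  [0,0,0],
], turn=[1,1,1,0.3,0,0,0,0])

```text
time: 10.25
eef_pos: [0.548, 0.0088, 0.2718]
eef_rot: [[0.189, 0.982, -0.0], [0.982, -0.189, 0.0], [0.0, -0.0, -1.0]]
force: [0.3, 0.2, 0.4]
finger_gap: 0.0
gripper_force: 0.0
```

Run:
```python
from h import *
s=ctrl.get_state();print(s["eef_pos"],s["eef_rot"][:,0],s["joints"],s["force"])
d=s["eef_pos"][:2]-[.557,.055];print("pour",d@[-.191,-.982],"axis",d@[.982,-.191])
im=ctrl.grab_frame("scene");cv2.imwrite("pics/s3.png",cv2.resize(im[100:330,150:440,::-1],None,fx=2.6,fy=2.6,interpolation=3))
```

```text
[0.5480009  0.00878589 0.27182202] [1.89099508e-01 9.81957929e-01 4.49090091e-05] [ 0.43615718  0.15167814 -0.59163953  1.62883833  0.08575909  1.38724106
 -0.35608584] [0.33725457 0.21263132 0.44971604]
pour 0.04710108339676126 axis -1.0223567698817426e-05
```

View pics/s3.png

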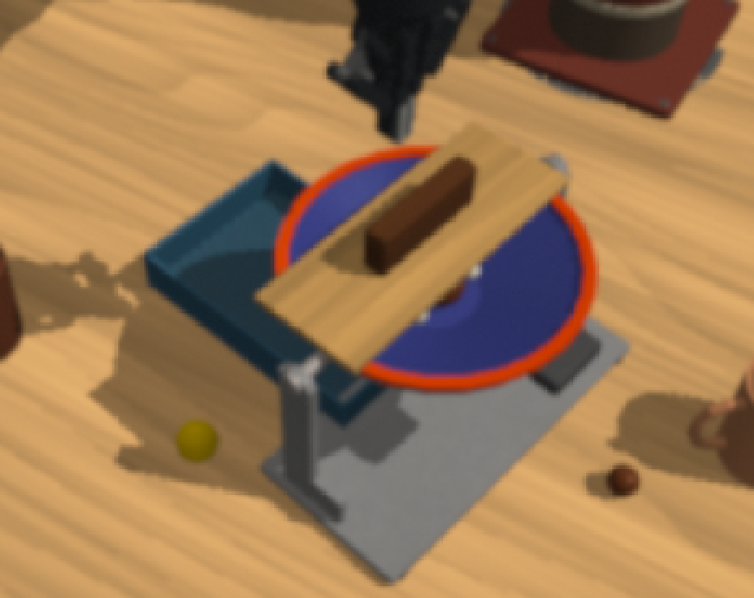

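The float lies flat on the rim: board corners at crop (256,297), (360,372), (567,183) and (480,124), and bar top from (368,232) to (475,165). The closed fingers are above the gap side.

Run:
```python
from h import *
c=cam("scene")
p=np.array([-.191,-.982]);u=np.array([.982,-.191])
for a in list(onz(c,np.array([(256,297),(360,372),(567,183),(480,124)])/2.6+[150,100],.183))+list(onz(c,np.array([(368,232),(384,244),(475,167),(460,158)])/2.6+[150,100],.225)): d=a-[.557,.055]; print("pour",(d@p).round(4),"axis",(d@u).round(4))
```

```text
pour 0.0674 axis 0.1249
pour -0.0335 axis 0.124
pour -0.0329 axis -0.1269
pour 0.0608 axis -0.1347
pour 0.025 axis 0.0505
pour 0.0089 axis 0.0515
pour 0.0091 axis -0.0546
pour 0.0236 axis -0.0545
```

play_rows([
  [0,0,-0.6],
  [0,0,-0.6],
  [0,0,-0.36],
  [0,0,-0.1],
  [0.01,0.06,0],
  [0,0,0],
  [0,0,-0.04],
  [0,0,0],
], turn=[0,0,0,0,0,0,0,0])

```text
time: 11.3
eef_pos: [0.5486, 0.0115, 0.1869]
eef_rot: [[0.189, 0.982, 0.0], [0.982, -0.189, -0.0], [-0.0, 0.0, -1.0]]
force: [-0.5, 0.7, -0.6]
finger_gap: -0.002
gripper_force: 0.0
```

play_rows([
  [0,0,-0.04],
  [0,0,-0.04],
  [-0.011,-0.056,-0.037],
  [-0.011,-0.056,-0.037],
  [-0.011,-0.056,-0.047],
  [-0.011,-0.056,-0.047],
  [0,0,0],
  [0,0,0],
], turn=[0,0,0,0,0,0,0,0])

```text
time: 12.3
eef_pos: [0.5464, -0.0002, 0.1749]
eef_rot: [[0.19, 0.982, 0.0], [0.982, -0.19, -0.001], [-0.001, 0.0, -1.0]]
force: [-3.6, -2.2, 6.0]
finger_gap: -0.0
gripper_force: 0.0
```

Run:
```python
from h import *
im=ctrl.grab_frame("scene");cv2.imwrite("pics/s4.png",cv2.resize(im[100:330,150:440,::-1],None,fx=2.6,fy=2.6,interpolation=3))
```

View pics/s4.png

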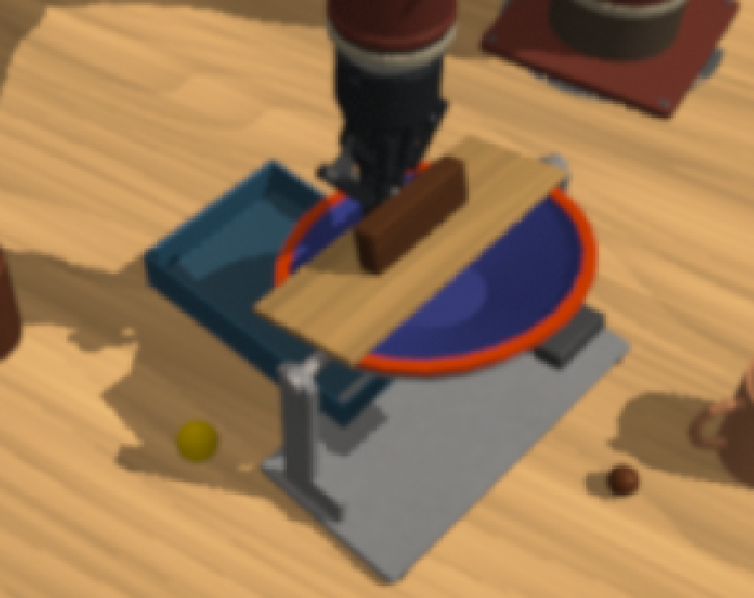

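The bowl has tilted about 0.17 and the board is still flat on the rim, with the fingertips against the bar at crop (385,190). Continuing.

play_rows([
  [-0.01,-0.05,-0.056],
  [-0.01,-0.049,-0.058],
  [-0.009,-0.044,-0.066],
  [-0.009,-0.043,-0.068],
  [-0.008,-0.04,-0.076],
  [-0.008,-0.038,-0.078],
  [0,0,0],
  [0,0,0],
], turn=[0,0,0,0,0,0,0,0])

```text
time: 13.35
eef_pos: [0.5433, -0.016, 0.1546]
eef_rot: [[0.192, 0.981, -0.001], [0.981, -0.192, -0.003], [-0.003, -0.0, -1.0]]
force: [-5.2, -9.7, 8.0]
finger_gap: 0.003
gripper_force: 0.0
```

```bash
cat > st.py <<'E'
from h import *
import sys
from scipy.optimize import minimize_scalar
s=ctrl.get_state(); d=s["eef_pos"][:2]-[.557,.055];p=np.array([-.191,-.982]);u=np.array([.982,-.191])
im=ctrl.grab_frame("scene");cv2.imwrite(f"pics/{sys.argv[1]}.png",cv2.resize(im[100:330,150:440,::-1],None,fx=2.6,fy=2.6,interpolation=3))
c=cam("scene"); r,g,b=[im[:,:,i].astype(int) for i in range(3)]
m=((r>140)&(g<90)&(b<80)).astype(np.uint8); m[:130]=0; m[:,:240]=0; m[:,400:]=0
dt=cv2.distanceTransform(1-m,cv2.DIST_L2,5); a=np.radians(np.arange(-140,141,4))  # back and sides of rim
def rim(th,R=.118):
    x=-R*np.cos(a);y=R*np.sin(a);X=x*np.cos(th)+.010*np.sin(th);z=.165-x*np.sin(th)+.010*np.cos(th)
    return np.c_[np.array([.557,.055])+X[:,None]*p+y[:,None]*u,z]
def cost(th):
    q=pix(c,rim(th)).round().astype(int); return np.minimum(dt[q[:,1],q[:,0]],6).mean()
ths=np.arange(0,.86,.01);cs=[cost(t) for t in ths];i=int(np.argmin(cs))
w=((r>150)&(g>150)&(b>140)).astype(np.uint8)[100:330,190:410]
n,_,st,ce=cv2.connectedComponentsWithStats(w)
print("theta",ths[i].round(3),"cost",round(cs[i],2),"tool pour",(d@p).round(4),"z",s["eef_pos"][2].round(4),"F",s["force"].round(1))
print("white",[(int(x+190),int(y+100),int(k[4])) for (x,y),k in zip(ce[1:],st[1:]) if k[4]>4])
E
python3 st.py s5
```

```text
theta 0.63 cost 2.72 tool pour 0.0723 z 0.1546 F [-5.2 -9.7  8. ]
white [(268, 241, 6)]
```

View pics/s5.png

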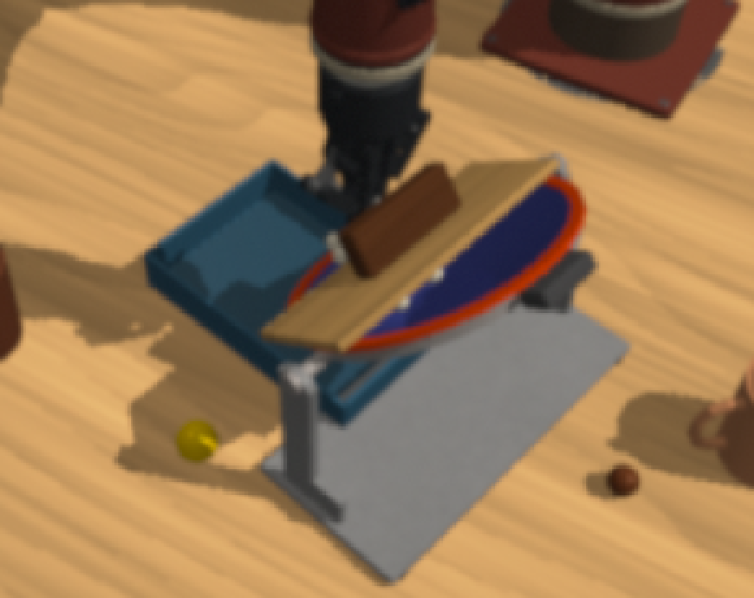

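The board is flat on the rim at about 0.5 rad; one white ball is already in the gap at crop (335,245) and two show at (405,302) and (437,274). Tipping further.

play_rows([
  [-0.007,-0.036,-0.088],
  [-0.007,-0.034,-0.092],
  [-0.006,-0.03,-0.098],
  [0,0,0],
  [0,0,0],
  [0,0,0],
  [0,0,0],
  [0,0,0],
], turn=[0,0,0,0,0,0,0,0])

```text
time: 14.4
eef_pos: [0.5426, -0.0181, 0.1404]
eef_rot: [[0.189, 0.982, -0.0], [0.982, -0.189, -0.0], [-0.0, -0.0, -1.0]]
force: [0.1, -3.6, 1.2]
finger_gap: 0.003
gripper_force: 1.6
```

```bash
python3 st.py s6
```

```text
theta 0.62 cost 2.72 tool pour 0.0745 z 0.1404 F [ 0.1 -3.6  1.2]
white [(241, 195, 34), (254, 193, 13), (268, 241, 6)]
```

```bash
cat > cnt.py <<'E'
from h import *
import sys
ims={n:ctrl.grab_frame(n) for n in("top","scene","wrist")}
for n,im in ims.items():
    cv2.imwrite(f"pics/{sys.argv[1]}_{n}.png",im[:,:,::-1])
    hsv=cv2.cvtColor(im,cv2.COLOR_RGB2HSV); w=((hsv[:,:,1]<70)&(hsv[:,:,2]>120)).astype(np.uint8)
    k,_,st,ce=cv2.connectedComponentsWithStats(w)
    print(n,[(int(x),int(y),int(s[4])) for (x,y),s in zip(ce[1:],st[1:]) if 5<s[4]<400 and (n=="wrist" or 150<x<400 and 130<y<330)])
E
python3 cnt.py a
```

```text
top [(264, 165, 27), (232, 178, 14), (340, 242, 40), (334, 251, 12), (253, 279, 10)]
scene [(306, 130, 26), (365, 163, 22), (251, 190, 27), (240, 194, 55), (266, 243, 86), (255, 276, 31)]
wrist [(309, 42, 225), (473, 42, 12), (495, 42, 29), (526, 42, 32), (551, 43, 16), (191, 331, 14), (282, 338, 128), (97, 385, 132), (460, 387, 167)]
```

```bash
cat > th.py <<'E'
from h import *
import sys
p=np.array([-.191,-.982]);u=np.array([.982,-.191]);c=cam("scene")
def theta(bgr):
    h=cv2.cvtColor(bgr,cv2.COLOR_BGR2HSV); m=((h[:,:,1]>190)&((h[:,:,0]<9)|(h[:,:,0]>174))&(h[:,:,2]>110)).astype(np.uint8)
    m[:130]=0;m[:,:250]=0;m[:,400:]=0
    dt=cv2.distanceTransform(1-m,cv2.DIST_L2,5); a=np.radians(np.arange(-60,76,3)); best=[]
    for th in np.arange(0,.86,.01):
        x=-.118*np.cos(a);y=.118*np.sin(a);X=x*np.cos(th)+.01*np.sin(th);z=.165-x*np.sin(th)+.01*np.cos(th)
        q=pix(c,np.c_[np.array([.557,.055])+X[:,None]*p+y[:,None]*u,z]).round().astype(int)
        best.append((np.minimum(dt[q[:,1],q[:,0]],8).mean(),round(th,2)))
    return sorted(best)[:3]
if __name__=="__main__":
    for f in sys.argv[1:]:
        im=cv2.imread(f)
        if im.shape[0]!=420:
            s=cv2.resize(im,(290,230)); im=np.zeros((420,560,3),np.uint8); im[100:330,150:440]=s
        print(f,theta(im))
E
python3 th.py pics/scene0.png pics/s4.png pics/s5.png pics/s6.png pics/a_scene.png
```

```text
pics/scene0.png [(np.float32(0.23913044), np.float64(0.05)), (np.float32(0.3043478), np.float64(0.04)), (np.float32(0.32608697), np.float64(0.03))]
pics/s4.png [(np.float32(0.39558476), np.float64(0.17)), (np.float32(0.4478261), np.float64(0.27)), (np.float32(0.46086958), np.float64(0.26))]
pics/s5.png [(np.float32(0.08695652), np.float64(0.6)), (np.float32(0.08695652), np.float64(0.61)), (np.float32(0.08695652), np.float64(0.62))]
pics/s6.png [(np.float32(0.02173913), np.float64(0.6)), (np.float32(0.02173913), np.float64(0.61)), (np.float32(0.02173913), np.float64(0.62))]
pics/a_scene.png [(np.float32(0.0), np.float64(0.63)), (np.float32(0.02173913), np.float64(0.59)), (np.float32(0.02173913), np.float64(0.6))]
```

Run:
```python
from h import *
p=np.array([-.191,-.982]);u=np.array([.982,-.191]);c=cam("scene")
for f in("s4","s5","s6"):
    im=cv2.resize(cv2.imread(f"pics/{f}.png"),(290,230),interpolation=cv2.INTER_AREA).astype(int)
    b,g,r=im[:,:,0],im[:,:,1],im[:,:,2]; m=(r>150)&(g<75)&(b<60); m[:,:110]=0
    ys,xs=np.nonzero(m); print(f,len(xs),"right",xs.max()+150, [(cx,[int(v)+100 for v in (ys[xs==cx-150].min(),ys[xs==cx-150].max())]) for cx in (310,330,350,365) if (xs==cx-150).any()])
for th in(.17,.45,.5,.55,.6,.65,.7):
    a=np.radians(np.arange(-90,91,1));o=[]
    x=-.122*np.cos(a);y=.122*np.sin(a);X=x*np.cos(th)+.01*np.sin(th);z=.165-x*np.sin(th)+.01*np.cos(th)
    q=pix(c,np.c_[np.array([.557,.055])+X[:,None]*p+y[:,None]*u,z]); 
    print(th,"right",q[:,0].max().round(1),[(cx,q[np.abs(q[:,0]-cx)<2][:,1].max().round(1)) for cx in(310,330,350,365)])
```

```text
s4 634 right 377 [(310, [239, 242]), (330, [237, 240]), (350, [229, 234]), (365, [173, 225])]
s5 253 right 374 [(330, [219, 221]), (350, [207, 210]), (365, [193, 198])]
s6 258 right 374 [(330, [219, 221]), (350, [207, 210]), (365, [194, 198])]
0.17 right 379.0 [(310, np.float64(244.2)), (330, np.float64(242.8)), (350, np.float64(236.7)), (365, np.float64(228.0))]
0.45 right 376.5 [(310, np.float64(235.7)), (330, np.float64(230.4)), (350, np.float64(221.4)), (365, np.float64(210.8))]
0.5 right 375.7 [(310, np.float64(233.9)), (330, np.float64(228.1)), (350, np.float64(218.2)), (365, np.float64(206.7))]
0.55 right 374.8 [(310, np.float64(232.0)), (330, np.float64(225.4)), (350, np.float64(214.9)), (365, np.float64(203.2))]
0.6 right 373.8 [(310, np.float64(229.9)), (330, np.float64(222.6)), (350, np.float64(210.9)), (365, np.float64(199.0))]
0.65 right 372.7 [(310, np.float64(227.8)), (330, np.float64(219.1)), (350, np.float64(207.4)), (365, np.float64(194.2))]
0.7 right 371.5 [(310, np.float64(225.6)), (330, np.float64(216.2)), (350, np.float64(203.3)), (365, np.float64(190.1))]
```

Run:
```python
import cv2,numpy as np
s=cv2.imread("pics/a_scene.png")[140:270,200:390];t=cv2.imread("pics/a_top.png")[150:300,200:400];w=cv2.imread("pics/a_wrist.png")
o=np.zeros((600,800,3),np.uint8)
o[:342,:500]=cv2.resize(s,(500,342),interpolation=3); o[:225,500:]=cv2.resize(t,(300,225),interpolation=3)
o[345:,:340]=cv2.resize(w,(340,255)); o[230:,345:][:, :455][115:]=cv2.resize(w[200:,:],(455,255)) 
cv2.imwrite("pics/comp.png",o)
```

```text
(no output)
```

View pics/comp.png

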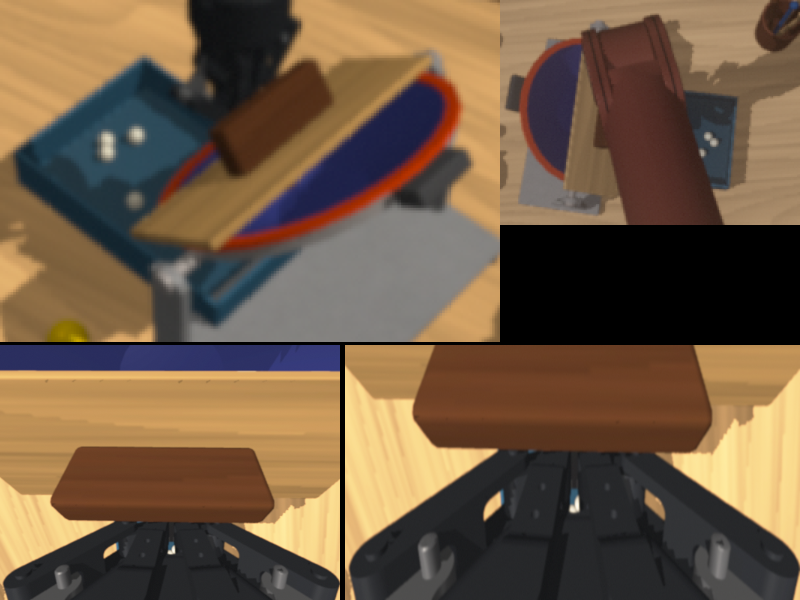

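The composite shows the board flat on the tipped rim, with the bar resting against the closed fingers. Four white balls are already in the tray, at (107,138), (107,152), (136,134) and (134,200). Pressing a little further for the other two.

play_rows([
  [-0.002,-0.01,-0.04],
  [-0.002,-0.01,-0.04],
  [0,0,0],
  [0,0,0],
  [0,0,0],
  [0,0,0],
  [0,0,0],
  [0,0,0],
], turn=[0,0,0,0,0,0,0,0])

```text
time: 15.6
eef_pos: [0.5424, -0.0188, 0.1364]
eef_rot: [[0.189, 0.982, -0.0], [0.982, -0.189, 0.0], [0.0, -0.0, -1.0]]
force: [-0.2, -2.3, 2.5]
finger_gap: -0.0
gripper_force: 1.2
```

```bash
cat > z.py <<'E'
import sys
from h import *
im0=ctrl.grab_frame("scene"); f=sys.argv[1]; cv2.imwrite(f"pics/{f}.png",im0[:,:,::-1])
r,g,b=[im0[100:330,150:440,i].astype(int) for i in range(3)]; m=(r>150)&(g<75)&(b<60); m[:,:110]=0
ys,xs=np.nonzero(m); print("rim",len(xs),[(cx,[int(v)+100 for v in (ys[xs==cx-150].min(),ys[xs==cx-150].max())]) for cx in (330,350,365) if (xs==cx-150).any()])
h=cv2.cvtColor(im0,cv2.COLOR_RGB2HSV); w=((h[:,:,1]<90)&(h[:,:,2]>100)).astype(np.uint8); w[:140]=0
k,_,st,ce=cv2.connectedComponentsWithStats(w); print([(int(x),int(y),int(s[4])) for (x,y),s in zip(ce[1:],st[1:]) if 3<s[4]<300 and 195<x<370 and 140<y<260])
h2=cv2.cvtColor(ctrl.grab_frame("top"),cv2.COLOR_RGB2HSV);w=((h2[:,:,1]<90)&(h2[:,:,2]>100)).astype(np.uint8)
k,_,st,ce=cv2.connectedComponentsWithStats(w); print("top",[(int(x),int(y),int(s[4])) for (x,y),s in zip(ce[1:],st[1:]) if 3<s[4]<300 and 200<x<365 and 170<y<280])
s=ctrl.get_state();print(s["eef_pos"],s["force"],s["time"])
E
python3 z.py b
```

```text
rim 234 [(330, [217, 219]), (350, [204, 208]), (365, [190, 195])]
[(365, 163, 35), (236, 175, 106), (249, 188, 38), (335, 188, 5), (240, 194, 71), (328, 193, 4), (321, 200, 5), (315, 204, 4), (250, 215, 15), (298, 219, 15), (266, 243, 118)]
top [(233, 178, 50), (207, 202, 8), (205, 212, 10), (204, 220, 4), (357, 232, 5), (340, 242, 50), (356, 242, 4), (339, 253, 25), (355, 253, 6), (348, 276, 7)]
[ 0.54239644 -0.01884342  0.13639791] [-0.44425388 -2.6115647   2.37005075] 15.7
```

play_rows([
  [-0.002,-0.01,-0.04],
  [-0.002,-0.01,-0.04],
  [0,-0.008,-0.04],
  [0,0,0],
  [0,0,0],
  [0,0,0],
  [0,0,0],
  [0,0,0],
], turn=[0,0,0,0,0,0,0,0])

```text
time: 16.7
eef_pos: [0.5421, -0.0204, 0.1303]
eef_rot: [[0.189, 0.982, -0.0], [0.982, -0.189, -0.0], [-0.0, -0.0, -1.0]]
force: [-0.1, -4.8, 1.4]
finger_gap: 0.001
gripper_force: 1.0
```

```bash
python3 z.py c
```

```text
rim 205 [(330, [214, 216]), (350, [200, 204]), (365, [186, 191])]
[(364, 162, 37), (237, 175, 106), (342, 180, 4), (249, 188, 38), (335, 186, 4), (369, 188, 18), (240, 194, 71), (328, 192, 4), (321, 198, 4), (270, 205, 6), (250, 215, 15), (297, 218, 10), (266, 243, 123)]
top [(233, 178, 56), (208, 205, 4), (206, 216, 5), (357, 232, 5), (340, 242, 49), (356, 243, 5), (339, 253, 25), (355, 253, 6), (348, 276, 6)]
[ 0.54209802 -0.02040984  0.13036378] [-0.63207802 -4.28858856  0.37233414] 16.8
```

play_rows([
  [-0.002,-0.008,-0.04],
  [-0.002,-0.008,-0.04],
  [0,-0.006,-0.04],
  [0,0,0],
  [0,0,0],
  [0,0,0],
  [0,0,0],
  [0,0,0],
], turn=[0,0,0,0,0,0,0,0])

```text
time: 17.8
eef_pos: [0.5417, -0.0223, 0.1245]
eef_rot: [[0.19, 0.982, -0.001], [0.982, -0.19, -0.001], [-0.001, -0.0, -1.0]]
force: [-2.6, -7.4, 5.1]
finger_gap: -0.001
gripper_force: 0.0
```

```bash
python3 z.py d
python3 - <<'E'
from h import *
im=ctrl.grab_frame("wrist");cv2.imwrite("pics/w_d.png",im[:,:,::-1])
# where the hidden part of the tray projects (top camera)
p=np.array([-.191,-.982]);u=np.array([.982,-.191]);c=cam("top")
for a,b in((.011,-.085),(.011,.085),(.261,-.085),(.261,.085)):
    print(a,b,pix(c,[[*(np.array([.557,.055])+a*p+b*u),.0125]]).round(0))
E
```

```text
rim 186 [(330, [208, 209]), (350, [193, 196]), (365, [178, 181])]
[(364, 161, 32), (237, 175, 101), (368, 182, 24), (249, 188, 38), (240, 194, 71), (327, 192, 5), (320, 198, 5), (271, 205, 24), (250, 215, 15), (294, 219, 4), (267, 243, 129)]
top [(233, 179, 78), (213, 199, 6), (211, 203, 4), (209, 209, 6), (208, 219, 5), (217, 230, 13), (357, 232, 5), (340, 242, 48), (356, 243, 4), (339, 253, 25), (355, 253, 5), (348, 276, 7)]
[ 0.54167586 -0.02234067  0.12447742] [-3.39708839 -6.75419676  4.63153676] 17.9
0.011 -0.085 [[260. 265.]]
0.011 0.085 [[267. 206.]]
0.261 -0.085 [[350. 276.]]
0.261 0.085 [[355. 216.]]
```

play_rows([
  [0,-0.006,-0.04],
  [0,0,0],
  [0,0,0],
  [0,0.006,0.06],
  [0,0,0],
  [0,-0.006,-0.06],
  [0,0,0],
  [0,0,0],
], turn=[0,0,0,0,0,0,0,0])

```text
time: 18.95
eef_pos: [0.5417, -0.023, 0.1225]
eef_rot: [[0.191, 0.982, -0.001], [0.982, -0.191, -0.001], [-0.001, -0.0, -1.0]]
force: [-3.8, -8.4, 4.2]
finger_gap: 0.0
gripper_force: 0.0
```

```bash
python3 z.py e
python3 - <<'E'
from h import *
c=cam("scene"); p=np.array([-.191,-.982]);u=np.array([.982,-.191])
for q in onz(c,[(271,205),(250,215),(249,188),(240,194)],.0125): d=q-[.557,.055]; print(q.round(3),(d@p).round(3),(d@u).round(3))
im=cv2.imread("pics/e.png"); print(im[198:212,264:280].mean(2).astype(int))
E
```

```text
rim 193 [(330, [205, 207]), (350, [190, 194]), (365, [175, 178])]
[(293, 140, 31), (364, 161, 32), (238, 174, 102), (367, 180, 26), (249, 188, 38), (240, 194, 70), (271, 205, 29), (325, 214, 163), (250, 215, 15), (292, 221, 5), (267, 243, 135)]
top [(233, 179, 87), (212, 201, 8), (211, 209, 5), (209, 218, 4), (357, 232, 5), (340, 242, 48), (356, 243, 5), (339, 253, 25), (355, 253, 6), (354, 264, 5), (348, 276, 6)]
[ 0.54175044 -0.02293928  0.12250175] [-3.18746364 -8.31770692  5.01148397] 19.05
[ 0.501 -0.088] 0.151 -0.027
[ 0.554 -0.114] 0.167 0.03
[ 0.483 -0.164] 0.23 -0.031
[ 0.511 -0.172] 0.232 -0.002
[[ 69  69  69  69  68  69  69  68  68  68  69  68  67  68  65  57]
 [ 70  69  69  70  69  69  69  68  68  69  68  68  67  68  65  59]
 [ 69  69  69  69  69  69  69  68  68  69  69  69  67  65  61  54]
 [ 69  70  69  70  68  69  69  69  70  68  68  68  64  59  53  49]
 [ 70  69  68  69  68  70  74  78  80  76  70  66  61  52  47  45]
 [ 69  69  69  70  71  79  93 106 110  99  79  63  56  49  45  44]
 [ 69  69  69  69  77  94 124 147 153 135  97  64  50  46  45  45]
 [ 69  68  68  69  82 110 146 173 177 153 110  69  48  44  46  45]
 [ 68  66  63  64  80 111 146 168 165 140 102  67  49  45  45  46]
 [ 68  65  58  57  73 101 128 142 134 114  89  64  48  46  47  49]
 [ 69  65  58  53  62  84 103 111 107  95  79  59  49  49  51  53]
 [ 69  66  59  51  53  66  80  87  85  78  66  53  50  52  53  56]
 [ 67  63  58  50  49  54  60  64  65  60  54  51  53  54  56  59]
 [ 62  58  52  46  47  47  49  50  50  50  50  53  55  55  59  64]]
```

play_rows([
  [0.002,0.012,0.06],
  [0.002,0.012,0.06],
  [0.002,0.013,0.06],
  [0.002,0.013,0.06],
  [0.002,0.013,0.06],
  [0.002,0.013,0.06],
  [0.006,0.03,0.098],
  [0.007,0.034,0.092],
], turn=[0,0,0,0,0,0,0,0])

```text
time: 20.05
eef_pos: [0.5433, -0.0145, 0.1503]
eef_rot: [[0.189, 0.982, 0.0], [0.982, -0.189, -0.0], [0.0, 0.0, -1.0]]
force: [-0.3, -3.9, 0.8]
finger_gap: -0.003
gripper_force: 1.6
```

```bash
python3 z.py f
```

```text
rim 419 [(330, [224, 227]), (350, [213, 217]), (365, [171, 206])]
[(365, 163, 38), (235, 175, 105), (352, 176, 5), (344, 183, 7), (249, 188, 39), (240, 194, 71), (335, 191, 7), (321, 203, 16), (308, 214, 6), (250, 215, 15), (300, 221, 8), (266, 244, 105)]
top [(233, 177, 41), (252, 186, 4), (251, 194, 5), (250, 201, 4), (249, 210, 5), (203, 211, 4), (202, 217, 5), (248, 217, 4), (358, 221, 4), (247, 225, 5), (246, 232, 4), (357, 232, 5), (340, 242, 48), (356, 243, 5), (339, 253, 26), (355, 253, 6), (348, 276, 7)]
[ 0.54363898 -0.01424696  0.15069498] [-0.54100954 -2.9226117   2.51719764] 20.15
```

Run:
```python
import cv2
for f in("f","d"):
    im=cv2.imread(f"pics/{f}.png"); 
    for y in range(196,212): print(y,[tuple(int(v) for v in im[y,x,::-1]) for x in range(314,330,2)])
    print()
```

```text
196 [(159, 121, 69), (159, 121, 69), (155, 117, 67), (149, 114, 64), (150, 114, 64), (165, 126, 71), (171, 130, 76), (146, 113, 81)]
197 [(159, 121, 69), (156, 119, 67), (151, 115, 64), (148, 113, 63), (156, 119, 67), (172, 131, 74), (161, 123, 78), (115, 91, 86)]
198 [(158, 120, 68), (154, 117, 66), (149, 113, 64), (150, 114, 64), (165, 125, 71), (171, 129, 75), (138, 106, 81), (79, 67, 91)]
199 [(156, 119, 67), (151, 114, 65), (149, 113, 64), (158, 120, 68), (170, 129, 73), (159, 122, 77), (105, 84, 87), (52, 50, 93)]
200 [(153, 116, 66), (149, 113, 65), (153, 116, 66), (166, 126, 72), (169, 129, 76), (138, 106, 81), (72, 62, 92), (42, 45, 94)]
201 [(149, 114, 64), (148, 113, 64), (162, 123, 70), (170, 129, 75), (158, 121, 78), (104, 83, 88), (49, 50, 96), (39, 44, 94)]
202 [(148, 112, 63), (154, 117, 66), (169, 128, 73), (167, 127, 77), (135, 105, 85), (70, 62, 95), (43, 46, 97), (40, 44, 95)]
203 [(149, 113, 65), (162, 123, 70), (169, 129, 75), (150, 115, 81), (101, 82, 93), (50, 51, 98), (41, 45, 96), (40, 44, 94)]
204 [(154, 117, 67), (169, 128, 74), (160, 122, 77), (121, 96, 9
[... 2121 characters left out ...]
28, 30), (32, 33, 66), (32, 35, 74), (31, 35, 74), (31, 34, 72), (33, 34, 72), (43, 33, 68), (75, 34, 58)]
207 [(43, 23, 27), (34, 33, 66), (32, 34, 74), (30, 34, 73), (32, 34, 73), (38, 33, 70), (68, 33, 59), (109, 37, 41)]
208 [(44, 26, 29), (34, 34, 67), (31, 34, 74), (32, 35, 74), (38, 35, 71), (61, 34, 63), (102, 36, 44), (138, 40, 18)]
209 [(43, 26, 33), (33, 34, 68), (32, 36, 75), (37, 34, 72), (59, 34, 65), (94, 35, 49), (132, 39, 22), (159, 45, 2)]
210 [(40, 27, 40), (32, 34, 70), (34, 35, 72), (53, 34, 67), (92, 35, 50), (129, 39, 28), (155, 44, 5), (169, 55, 20)]
211 [(39, 30, 49), (34, 34, 72), (48, 36, 69), (82, 35, 55), (123, 37, 29), (151, 42, 5), (167, 51, 12), (164, 70, 49)]
```

play_rows([
  [0.007,0.036,0.088],
  [0.008,0.038,0.078],
  [0.008,0.04,0.076],
  [0.009,0.043,0.068],
  [0.009,0.044,0.066],
  [0.01,0.049,0.058],
  [0.01,0.05,0.056],
  [0,0,0],
], turn=[0,0,0,0,0,0,0,0])

```text
time: 21.15
eef_pos: [0.5466, 0.0009, 0.1749]
eef_rot: [[0.189, 0.982, 0.001], [0.982, -0.189, 0.0], [0.0, 0.001, -1.0]]
force: [-0.6, -2.1, 3.4]
finger_gap: -0.004
gripper_force: 2.2
```

play_rows([
  [0.009,0.05,0.047],
  [0.009,0.05,0.047],
  [0.009,0.05,0.037],
  [0.009,0.05,0.037],
  [0,0,0.04],
  [0,0,0.04],
  [0,0,0],
  [0,0,0],
], turn=[0,0,0,0,0,0,0,0])

```text
time: 22.15
eef_pos: [0.548, 0.0103, 0.1866]
eef_rot: [[0.189, 0.982, -0.0], [0.982, -0.189, 0.0], [0.0, -0.0, -1.0]]
force: [-0.0, 0.5, -0.1]
finger_gap: -0.003
gripper_force: 0.0
```

```bash
python3 z.py g
```

```text
rim 623 [(330, [245, 249]), (350, [239, 243]), (365, [227, 234])]
[(364, 161, 37), (234, 176, 116), (316, 164, 9), (307, 174, 12), (249, 187, 40), (240, 193, 57), (278, 199, 5), (266, 209, 5), (321, 224, 49), (250, 215, 16), (266, 243, 121)]
top [(232, 178, 36), (239, 196, 7), (224, 199, 5), (238, 204, 15), (205, 206, 6), (201, 218, 20), (237, 212, 7), (358, 221, 5), (237, 223, 5), (318, 230, 10), (236, 233, 5), (357, 232, 5), (341, 243, 39), (235, 243, 5), (356, 243, 4), (234, 253, 5), (339, 253, 26), (355, 253, 6), (339, 275, 4), (348, 276, 6)]
[0.54802286 0.01032043 0.18666446] [-0.49738523  0.19175746 -0.43450937] 22.25
```

```bash
python3 z.py h
python3 - <<'E'
import cv2
for f in "gh":
  im=cv2.imread(f"pics/{f}.png"); 
  for y in range(206,232,2): print(y,[tuple(int(v) for v in im[y,x,::-1]) for x in range(304,334,3)])
  print()
E
```

```text
rim 625 [(330, [245, 249]), (350, [239, 243]), (365, [227, 234])]
[(364, 161, 37), (234, 176, 116), (316, 164, 9), (307, 174, 12), (249, 188, 38), (239, 193, 56), (287, 191, 5), (278, 199, 5), (266, 209, 5), (321, 224, 50), (250, 215, 15), (266, 243, 122)]
top [(232, 178, 37), (239, 201, 22), (202, 215, 29), (237, 213, 7), (237, 223, 5), (358, 222, 5), (318, 230, 10), (236, 233, 5), (357, 232, 5), (341, 243, 37), (235, 242, 4), (356, 243, 5), (234, 253, 5), (339, 253, 25), (355, 253, 6), (340, 275, 7), (348, 276, 7)]
[0.54804788 0.01032612 0.18672332] [0.08023517 0.71507593 0.18752573] 22.35
206 [(40, 24, 14), (60, 35, 19), (120, 87, 48), (185, 141, 80), (187, 142, 80), (201, 153, 87), (205, 157, 88), (203, 154, 87), (198, 150, 85), (189, 144, 81)]
208 [(44, 26, 15), (96, 67, 36), (175, 132, 75), (187, 141, 81), (197, 149, 84), (207, 157, 89), (203, 155, 88), (201, 152, 87), (193, 146, 83), (185, 140, 80)]
210 [(96, 71, 37), (162, 120, 68), (187, 142, 81), (193, 147, 83), (206, 157, 89), (204, 156, 89), (203, 155, 88), (195, 149, 84), (187, 142, 80), (186, 142, 81)]
212 [(179, 136, 7
[... 3016 characters left out ...]
157, 121, 79), (78, 71, 115), (51, 57, 117), (45, 50, 105)]
224 [(205, 156, 90), (204, 156, 88), (199, 151, 85), (188, 142, 80), (183, 139, 79), (172, 131, 76), (103, 84, 97), (51, 56, 115), (46, 51, 107), (45, 50, 105)]
226 [(204, 155, 88), (201, 153, 87), (191, 145, 81), (183, 139, 78), (180, 137, 77), (132, 103, 82), (57, 57, 108), (46, 51, 108), (45, 51, 107), (45, 51, 106)]
228 [(203, 154, 88), (196, 149, 85), (184, 140, 79), (181, 138, 78), (156, 120, 76), (74, 66, 102), (46, 51, 109), (46, 51, 108), (45, 51, 107), (44, 51, 106)]
230 [(198, 150, 85), (187, 143, 81), (181, 137, 78), (171, 130, 76), (102, 82, 92), (49, 54, 111), (46, 51, 110), (46, 51, 109), (46, 50, 108), (44, 50, 106)]
```

play_rows([
  [0,-0.04,0.2],
  [0,0,0.5],
  [0,0,0.6],
  [0,0,0.5],
  [0.02,0.1,0.4],
  [0.02,0.1,0],
  [0.02,0.1,0],
  [0.02,0.1,0],
], turn=[0,0,0,0,-1,-1,-1,-1])

```text
time: 23.35
eef_pos: [0.5522, 0.0284, 0.2977]
eef_rot: [[0.684, 0.729, 0.001], [0.729, -0.684, -0.0], [0.0, 0.001, -1.0]]
force: [-0.4, 0.3, 0.0]
finger_gap: -0.003
gripper_force: 0.0
```

play_rows([
  [0,0,0],
  [0,0,0],
  [0,0,0],
  [0,0,0],
  [0,0,0],
  [0,0,0],
  [0,0,0],
  [0,0,0],
], turn=[-1,-1,-1,-1,-1,-1,-1,-0.3], fingers=60)

```text
time: 24.35
eef_pos: [0.5522, 0.0283, 0.2976]
eef_rot: [[0.98, -0.199, 0.001], [-0.199, -0.98, 0.0], [0.001, -0.0, -1.0]]
force: [-0.4, 0.3, 0.2]
finger_gap: 0.703
gripper_force: 0.0
```

```bash
cat > bar.py <<'E'
from h import *
c=cam("wrist"); s=ctrl.get_state(); im=ctrl.grab_frame("wrist"); cv2.imwrite("pics/wbar.png",im[:,:,::-1])
print(s["eef_pos"],s["eef_rot"][:,0],s["finger_gap"])
h=cv2.cvtColor(im,cv2.COLOR_RGB2HSV); m=((h[:,:,0]<14)&(h[:,:,1]>110)&(h[:,:,2]>40)&(h[:,:,2]<150)).astype(np.uint8)
k,l,st,ce=cv2.connectedComponentsWithStats(m)
for i in np.argsort(-st[1:,4])[:4]+1: print(st[i],ce[i].round())
q=pix(c,[[.553,.035,.225]]);print("expected",q)
i=min([i for i in range(1,k) if st[i,4]>300],key=lambda i:np.hypot(*(ce[i]-q[0])))
r=cv2.minAreaRect(np.argwhere(l==i)[:,::-1].astype(np.float32)); B=onz(c,cv2.boxPoints(r),.225); print(r,B,B.mean(0))
E
python3 bar.py
```

```text
[0.55217837 0.02828919 0.29759766] [ 9.80045250e-01 -1.98773343e-01  6.82234889e-04] 0.7026605980485963
[  42  243   94   83 4031] [ 88. 281.]
[ 235  154   36  135 3684] [253. 219.]
[ 486    0   74   35 2074] [520.  14.]
[365 124  14  26  37] [371. 136.]
expected [[272.86747788 222.74767237]]
((253.07635498046875, 220.8568115234375), (133.95765686035156, 29.4816951751709), 86.05481719970703) [[0.60896458 0.05221683]
 [0.60615445 0.03098955]
 [0.49931694 0.04669446]
 [0.50227418 0.07078274]] [0.55417754 0.0501709 ]
```

play_rows([
  [0.04,0.22,0],
  [0,0.21,0],
  [0,0,-0.5],
  [0,0,-0.6],
  [0,0,-0.6],
  [0,0,-0.3],
  [0,0,-0.07],
  [0,0,0],
], turn=[0.27,0,0,0,0,0,0,0])

```text
time: 25.4
eef_pos: [0.5546, 0.0502, 0.1941]
eef_rot: [[0.987, -0.159, 0.001], [-0.159, -0.987, 0.0], [0.001, -0.0, -1.0]]
force: [0.3, -0.1, 0.8]
finger_gap: 0.704
gripper_force: 0.0
```

play_rows([
  [0,0,0],
  [0,0,0],
  [0,0,0],
  [0,0,0],
  [0,0,0],
  [0,0,0],
  [0,0,0],
  [0,0,0],
], turn=[0,0,0,0,0,0,0,0], fingers=0)

```text
time: 26.4
eef_pos: [0.5546, 0.05, 0.1942]
eef_rot: [[0.987, -0.159, 0.001], [-0.159, -0.987, 0.0], [0.001, -0.0, -1.0]]
force: [-1.0, -0.3, 5.6]
finger_gap: 0.248
gripper_force: 59.4
```

play_rows([
  [0,0,0.3],
  [0,0,0.6],
  [0,0,0.7],
  [-0.1,-0.5,0.1],
  [-0.2,-1,0],
  [-0.2,-1,0],
  [-0.2,-1,0],
  [-0.2,-1,0],
], turn=[0,0,0,0,0,0,0,0])

```text
time: 27.4
eef_pos: [0.5084, -0.1767, 0.2789]
eef_rot: [[0.987, -0.159, 0.0], [-0.159, -0.987, -0.0], [0.0, -0.0, -1.0]]
force: [0.5, -0.8, -3.3]
finger_gap: 0.247
gripper_force: 59.0
```

play_rows([
  [-0.2,-1,0],
  [-0.2,-1,0],
  [-0.2,-1,0],
  [-0.2,-0.7,0],
  [0,0,0],
  [0,0,0],
  [0,0,0],
  [0,0,0],
], turn=[0,0,0,0,0,0,0,0])

```text
time: 28.4
eef_pos: [0.4696, -0.3592, 0.2785]
eef_rot: [[0.988, -0.157, 0.0], [-0.157, -0.988, 0.0], [0.0, -0.0, -1.0]]
force: [0.3, 0.4, -1.8]
finger_gap: 0.248
gripper_force: 59.0
```

```bash
python3 z.py i
python3 - <<'E'
from h import *
b=cv2.imread("pics/i.png"); t=ctrl.grab_frame("top")[:,:,::-1]; cv2.imwrite("pics/i_top.png",t)
for n,im,roi in(("scene",b,(265,170,105,65)),("top",t,(225,190,70,70))):
    x,y,w,h=roi; H=cv2.cvtColor(np.ascontiguousarray(im[y:y+h,x:x+w]),cv2.COLOR_BGR2HSV)
    for nm,m in(("white",(H[:,:,1]<100)&(H[:,:,2]>100)),("brown",((H[:,:,0]<15)|(H[:,:,0]>170))&(H[:,:,1]>80)&(H[:,:,2]>30)&(H[:,:,2]<140))):
        k,l,st,ce=cv2.connectedComponentsWithStats(m.astype(np.uint8)); print(n,nm,[(int(c[0]+x),int(c[1]+y),int(s[4])) for c,s in zip(ce[1:],st[1:]) if s[4]>4])
E
```

```text
rim 1185 [(330, [159, 248]), (350, [166, 243]), (365, [175, 234])]
[(362, 164, 92), (234, 176, 80), (249, 188, 36), (240, 193, 49), (250, 215, 14), (267, 242, 130)]
top [(234, 178, 56), (202, 211, 12), (201, 221, 5), (318, 230, 10), (341, 243, 36), (356, 243, 4), (310, 248, 10), (339, 253, 24), (355, 253, 4), (301, 261, 20), (283, 268, 4), (315, 272, 4), (323, 273, 5), (339, 275, 4), (348, 276, 6)]
[ 0.46933701 -0.35964912  0.27847361] [ 1.05174216 -0.16057029 -2.88291442] 28.5
scene white [(367, 172, 7)]
scene brown [(266, 172, 7), (361, 178, 23), (363, 172, 10), (303, 197, 188), (365, 226, 5), (268, 230, 17)]
top white [(237, 199, 277), (248, 191, 5), (279, 205, 807)]
top brown [(293, 190, 5), (269, 225, 129), (287, 256, 7), (292, 257, 9), (226, 257, 5)]
```

The bowl now holds only the brown ball and the white blobs all lie in the tray. Laying the float on the bench.

play_rows([
  [0,0,-0.8],
  [0,0,-0.9],
  [0,0,-0.9],
  [0,0,-0.9],
  [0,0,-0.8],
  [0,0,-0.5],
  [0,0,-0.25],
  [0,0,-0.06],
], turn=[0,0,0,0,0,0,0,0])

```text
time: 29.55
eef_pos: [0.4691, -0.3601, 0.0226]
eef_rot: [[0.987, -0.159, -0.0], [-0.159, -0.987, 0.0], [-0.0, -0.0, -1.0]]
force: [-0.0, 0.2, -1.9]
finger_gap: 0.25
gripper_force: 59.1
```

play_rows([
  [0,0,-0.03],
  [0,0,-0.03],
  [0,0,0],
  [0,0,0],
  [0,0,0],
  [0,0,0],
  [0,0,0],
  [0,0,0],
], turn=[0,0,0,0,0,0,0,0])

```text
time: 30.55
eef_pos: [0.4691, -0.3602, 0.0198]
eef_rot: [[0.987, -0.159, -0.0], [-0.159, -0.987, 0.0], [-0.0, -0.0, -1.0]]
force: [-0.1, -0.3, -2.8]
finger_gap: 0.248
gripper_force: 59.1
```

play_rows([
  [0,0,-0.02],
  [0,0,-0.01],
  [0,0,0],
  [0,0,0],
  [0,0,0],
  [0,0,0],
  [0,0,0],
  [0,0,0],
], turn=[0,0,0,0,0,0,0,0])

```text
time: 31.55
eef_pos: [0.4692, -0.3603, 0.0192]
eef_rot: [[0.987, -0.159, 0.0], [-0.159, -0.987, -0.0], [0.0, 0.0, -1.0]]
force: [-4.6, 2.9, 6.7]
finger_gap: 0.244
gripper_force: 60.6
```

play_rows([
  [0,0,0],
  [0,0,0],
  [0,0,0],
  [0,0,0],
  [0,0,0.3],
  [0,0,0.6],
  [0,0,0.8],
  [0,0,0.8],
], turn=[0,0,0,0,0,0,0,0], fingers=60)

```text
time: 32.55
eef_pos: [0.4691, -0.3602, 0.1457]
eef_rot: [[0.987, -0.159, 0.001], [-0.159, -0.987, -0.0], [0.001, 0.0, -1.0]]
force: [1.0, -1.1, -0.0]
finger_gap: 0.702
gripper_force: 0.0
```

play_rows([
  [-0.3,-0.5,0.8],
  [-0.5,-0.8,0],
  [-0.5,-0.8,0],
  [-0.3,-0.5,0],
  [0,0,0],
  [0,0,0],
  [0,0,0],
  [0,0,0],
], turn=[0,0,0,0,0,0,0,0])

```text
time: 33.55
eef_pos: [0.3899, -0.4894, 0.1835]
eef_rot: [[0.988, -0.157, 0.0], [-0.157, -0.988, 0.0], [0.0, -0.0, -1.0]]
force: [-0.3, -0.3, 0.1]
finger_gap: 0.705
gripper_force: 0.0
```

```bash
python3 z.py j
python3 - <<'E'
from h import *
a=cv2.imread("pics/scene0.png").astype(int);b=cv2.imread("pics/j.png").astype(int)
d=(np.abs(a-b).max(2)>40).astype(np.uint8); d=cv2.morphologyEx(d,cv2.MORPH_OPEN,np.ones((3,3)))
k,l,st,ce=cv2.connectedComponentsWithStats(d);print("scene changes",[tuple(map(int,s)) for s in st[1:] if s[4]>15])
E
```

```text
rim 1186 [(330, [159, 249]), (350, [166, 243]), (365, [175, 234])]
[(362, 164, 93), (234, 176, 79), (249, 188, 36), (240, 193, 49), (250, 215, 14), (267, 242, 131)]
top [(234, 178, 54), (201, 221, 5), (319, 230, 9), (341, 243, 35), (310, 248, 10), (339, 253, 24), (301, 261, 19), (257, 276, 112)]
[ 0.38948798 -0.48971959  0.18338849] [ 0.14393665 -0.05470156  0.00241817] 33.65
scene changes [(128, 0, 49, 74, 1895), (368, 21, 9, 30, 176), (38, 25, 6, 8, 36), (432, 25, 7, 12, 62), (419, 40, 20, 41, 234), (135, 61, 13, 7, 72), (153, 63, 9, 6, 45), (173, 66, 78, 14, 418), (68, 71, 10, 6, 45), (96, 79, 182, 27, 1348), (318, 85, 6, 3, 18), (325, 86, 6, 3, 18), (63, 103, 64, 23, 740), (285, 111, 9, 4, 28), (295, 113, 12, 4, 36), (308, 115, 6, 3, 18), (205, 142, 4, 8, 26), (246, 185, 7, 7, 39), (237, 190, 7, 11, 62), (290, 190, 45, 34, 780), (248, 213, 6, 6, 32)]
```

```bash
python3 -c "
from cell import ctrl; print(ctrl.finish_job())"
```

```text
the job is handed in; nothing more can be done
None
```

The job is handed in: by pixel counts after my tenth and last picture view, the six small balls are in the tray (two blobs touch, so the sixth is inferred), the large brown one is still in the bowl, the bowl is level, the float is laid back on the bench, and the mug, jar and tool pot show no change; while tipping, the fingers pushed the float back about 13 mm, so the gap ended near 67 mm instead of the roughly 54 mm I set.

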